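# Pull the probe and hold the block heater's sprung lid below its balance point

### The arm

A 7-joint arm with a two-finger parallel gripper is mounted at the origin on the work surface. World frame = base frame: x ahead of the robot, y to its left, z up, the work surface at z = 0. Lengths are in m, angles in rad, forces in N, time in s.
With the tool pointing down it reaches from about 0.425 to 0.825 m from the base axis. Payload 3.6 kg.
Tool frame: the origin (TCP) lies at the very end of the fingers, on their centre line; the grasp point (between the pads) lies 19 mm behind it; z points along the fingers, y is the line along which they close (so a half turn about z gives the same grasp; the last joint's range is limited). The gripper opens to 93 mm and grips with 3 to 60 N. Pads are 15 mm wide; open, the fingers measure 128 mm over their backs; the gripper's body (75 mm by 188 mm) begins 65 mm behind the grasp point.
Start: joints at [1.183, 0.615, -0.013, 1.423, 0.008, 1.103, -0.04], TCP at [0.229, -0.608, 0.219] pointing down, gripper open.
Joint ranges: [-3.12, 3.12], [-0.3, 2.06], [-1.34, 1.32], [0.26, 2.42], [-1.36, 4.5], [0.01, 1.98], [-2.84, 2.84]. Speed limits (rad/s): [2.79, 2.79, 3.14, 3.14, 3.14, 3.14, 3.14].

### API

Orientations are given as a unit quaternion [w, x, y, z].
In Python, from workcell import bot, imaging, workorder gives the robot as it stands.
- The arm moves only by the tool play_rows, never from a script. Its argument "steps" is text: rows parted by semicolons, each of 7 numbers parted by spaces: the shift along the tool's x, y, z each as a share of 25 mm, from -1 to 1, then the turn, a rotation vector about the tool's x, y, z each as a share of 0.1 rad, from -1 to 1, then the finger opening in mm, from 0 to 93. A call has 1 to 5 rows; each row shifts and turns the commanded pose from where the row before left it, along the tool's axes as they then stand; what a row does not reach is not made up. A row lasts 1/10 s, in which the tool goes at most 50 mm and 8.59 degrees, less where a joint would pass 70% of its speed; a pose out of reach is approached as far as the arm can. A call with a number of a shift or a turn outside -1 to 1 is refused whole. A call with a gripper value outside its range is refused whole. The fingers move at their own pace and stop on an object; the grip force is fixed at half the most. Time passes only in rows, so rows that do not move let the fingers close. It gives the time, the measured TCP pose, the force, the opening and the grip force at its end, in the units of the state.
- bot.get_state(): the state, without advancing time (a new reading comes with each control period).
- imaging.grab_frame(name): name is "side" or "top" or "wrist"; returns a dict with "color" (384x512x3 uint8, red, green, blue), "fx", "fy", "cx", "cy" (pixels), "D" ([k1, k2, p1, p2, k3] as OpenCV has them; the pictures are not rectified), "world_to_cam" (4x4, takes a point from world to camera coordinates); the wrist camera has in their place "T_tool_cam" (4x4, takes a point from camera to tool coordinates, whose origin is the TCP and whose axes are the flange's). Camera axes: x right, y up, looking along -z (the intrinsics and any distortion apply to the point x, -y, -z); pixel columns grow to the right and rows downward; lengths in m; the calibration is good to about 2 mm. A picture is of the moment at which its call begins: read the wrist's pose just before it. There is no depth.
- workorder.hand_in(): hands the job in; it is judged then, once.
The state is a dict: "time_s": time; "joint_pos": joint angles; "joint_velocities": joint speeds; "tau": joint torques, N m; "position": TCP position; "eef_rot": TCP orientation; "ft_force": force on the tool from outside, world axes, zero at the start; "moment": the same for the moment, N m; "gripper_width": finger opening in m; "grip_force": force on a finger pad.
Only numpy, scipy, OpenCV 4.12 (cv2) and the standard library are available. Lean on these libraries where they do the work, as an engineer would, in place of code of your own. Each camera call takes 0.05 s, during which the arm holds its last target. There are 200 camera calls.

### The job

Pull the long temperature probe straight up out of the lid of the block heater and stand it, tip down, in the steel beaker, before the lid is moved. Then lift the heater's lid past its balance point, to 65 degrees or more, bring it back to about 50 degrees, just below the balance point, and finish while still holding it there, steady, so that it would drop shut if you let go. Leave the jar, the tube rack and the tip box where they are, and do not knock the beaker over.

Things in the scene. Friction and masses are not known exactly. Their poses are not given: they have to be found in the camera images.
- heater: Bench block heater, a white and grey box fixed to the bench, 220 x 220 mm, rim 110 mm high, front panel facing its own -x. Origin: centre of its underside; z up, the lid's hinge runs along y on the far (+x) side. It stands at a different place and yaw each time.
- lid (a joint): Hinge of the grey lid (200 mm hinge to front edge, 210 wide, 10 thick, 0.95 kg). 0 = shut; grows as the front edge swings up and back, stop at 1.4 rad. Sprung: balance point at about 1.0 rad (57 degrees, 2 either way); below it the lid falls shut, above it the spring throws it open. Force at the handle: 3.5 N when shut, none at the balance point, about 1 N 10 degrees either side.
- lid_handle (a point): Middle of the lid's handle, a round black bar 10 mm thick and 110 mm long along the heater's y, a post down to the lid at each end; centre line 40 mm above the lid's top (160 mm above the bench when shut). At lid angle a it is (-170 cos a + 50 sin a) mm along the heater's x and (170 sin a + 50 cos a) mm in height from lid_hinge.
- lid_hinge (a point): Middle of the hinge line, 100 mm behind the heater's centre (its +x), 110 mm above the bench.
- probe: Probe, 160 mm, 60 g: steel shaft 8 mm thick, 115 mm long, then a black head 20 mm thick, 45 mm long. Origin: the tip; z runs from tip to head. Starts upright (within 4 degrees) in a 14 mm hole in the lid, 15 mm behind and 55 mm left (+y) of the heater's centre, tip in a well 30 mm above the bench, head top at 190 mm. Raised by 95 mm it is clear of the lid. Until then the lid must stay shut.
- probe_grip (a point): On the probe's axis in the middle of the black head, 138 mm from the tip.
- beaker: Loose open beaker of plain steel, 68 mm outside diameter, 100 mm high, 3 mm wall, 0.3 kg. Origin: centre of its underside. It stands on one side of the heater, left or right.
- jar: Bystander: white jar with a screw cap, 64 mm across, 85 mm high, standing on the side of the heater where the beaker is not. Origin: centre of its underside.
- tube_rack: Bystander: rack with eight capped tubes, 70 x 120 mm, 72 mm high, far left. Origin: centre of its underside.
- tip_box: Bystander: closed box of pipette tips, 85 x 120 mm, 55 mm high, far right. Origin: centre of its underside.
Mind the look-alikes: they are no part of the job. Several things look just like the beaker: the one meant starts farthest from the robot's base.

How it is judged:
On the way, in this order (a step that is already met when the one before it is completed fails the run):
1. the probe is pulled clear of the lid (z of probe in the frame of heater above 0.122 m and value of joint lid below 0.1 rad), for 0.05 s.
2. the probe stands tip down in the beaker, let go (horizontal distance between probe and beaker below 0.034 m and z of probe in the frame of beaker below 0.03 m and value of joint lid below 0.1 rad and contact force between each of the arm, the fingers and probe below 0.1 N), for 0.1 s.
3. the lid is raised past its balance point (value of joint lid above 1.1 rad), for 0.05 s.
At the end, for the whole second after the job is handed in: The robot alone holds the lid still (under 0.1 rad/s) between 0.75 and 0.95 rad (43 to 54 degrees), touching it (more than 0.02 N) and nothing else bearing on it; the probe stands tip down in the upright beaker, its tip within 30 mm of the beaker's underside, not touched by the robot (value of joint lid between 0.75 and 0.95 rad and velocity of joint lid between -0.1 and 0.1 rad/s and contact force between each of probe, beaker, jar, tube_rack, tip_box and lid below 0.05 N and horizontal distance between probe and beaker below 0.034 m and z of probe in the frame of beaker below 0.03 m and angle between beaker's own z axis and vertical below 0.2 rad and contact force between each of the arm, the fingers and probe below 0.1 N and contact force between any of the fingers, the arm and lid above 0.02 N); the arm keeps its last pose, push and grip.
It fails at once if the jar, tube rack or tip box is moved by more than 40 mm (distance of any of jar, tube_rack, tip_box from where it was at the start of the episode above 0.04 m).
It fails at once if the beaker is knocked over (angle between beaker's own z axis and vertical above 0.6 rad).
It also fails if it takes over 51 s, if anything falls off the work surface, if the arm or the gripper's body presses on something with over 40 N, if the wrist force passes 120 N, or if a joint passes its speed limit or range.

## Working session

There is one attempt and no reset: what is moved stays moved. The work goes in short steps, Python scripts to look and compute and a tool call to move; the robot and the scene stay as the last step left them, time stands still between calls to the robot, and variables do not carry over. Pictures are saved under pics/ and viewed, at most 10 in all, crops included, and the job is handed in when it is done.

Besides the shell and the picture viewer there is one more tool, called as name(argument=value, ...) on one line, values as JSON. play_rows: Moves the arm, as the interface text tells. Shift numbers are shares of 25 mm and turn numbers shares of 0.1 rad, none past 1 either way. Its arguments: {"type":"object","properties":{"steps":{"type":"string"}},"required":["steps"]}

```bash
mkdir -p pics; ls; cat > h.py <<'E'
import numpy as np,cv2
from workcell import bot,imaging,workorder
from scipy.spatial.transform import Rotation as R
def grab(n,save=None):
    s=bot.get_state(); f=imaging.grab_frame(n)
    if n=="wrist":
        T=np.eye(4);q=s["eef_rot"];T[:3,:3]=R.from_quat([q[1],q[2],q[3],q[0]]).as_matrix();T[:3,3]=s["position"]
        f["c2w"]=T@np.array(f["T_tool_cam"])
    else: f["c2w"]=np.linalg.inv(np.array(f["world_to_cam"]))
    f["K"]=np.array([[f["fx"],0,f["cx"]],[0,f["fy"],f["cy"]],[0,0,1.]])
    if save: cv2.imwrite("pics/"+save,f["color"][:,:,::-1])
    return f
def ray(f,uv):
    p=cv2.undistortPoints(np.array(uv,float).reshape(-1,1,2),f["K"],np.array(f["D"],float)).reshape(-1,2)
    d=np.c_[p[:,0],-p[:,1],-np.ones(len(p))]@f["c2w"][:3,:3].T
    return f["c2w"][:3,3],d
def onz(f,uv,z):
    o,d=ray(f,uv); return o+d*((z-o[2])/d[:,2])[:,None]
def proj(f,P):
    w=np.linalg.inv(f["c2w"]);P=np.atleast_2d(P)@w[:3,:3].T+w[:3,3]
    return cv2.projectPoints(P*[1,-1,-1],np.zeros(3),np.zeros(3),f["K"],np.array(f["D"],float))[0].reshape(-1,2)
def tri(f1,u1,f2,u2):
    o1,d1=ray(f1,u1);o2,d2=ray(f2,u2);d1=d1[0];d2=d2[0]
    t=np.linalg.lstsq(np.c_[d1,-d2],o2-o1,rcond=None)[0];a=o1+t[0]*d1;b=o2+t[1]*d2
    return (a+b)/2,np.linalg.norm(a-b)
E
python3 - <<'E'
from h import *
import pickle
for n in("top","side"):
    f=grab(n,n+"0.png");pickle.dump(f,open(n+".pkl","wb"))
    print(n,f["c2w"].round(3).tolist(),f["fx"],f["D"])
s=bot.get_state();print(s["time_s"],s["position"],s["eef_rot"])
E
```

```text
pics
top [[-0.006, 0.998, -0.058, 0.447], [-1.0, -0.005, 0.021, 0.009], [0.021, 0.058, 0.998, 1.268], [0.0, 0.0, 0.0, 1.0]] 423.4924645359502 [-0.09573741  0.          0.          0.          0.        ]
side [[-0.823, 0.394, -0.41, 0.166], [-0.568, -0.569, 0.594, 0.528], [0.0, 0.722, 0.692, 0.708], [0.0, 0.0, 0.0, 1.0]] 367.0025236947234 [-0.02484345  0.          0.          0.          0.        ]
0.1 [ 0.22922937 -0.60750227  0.21763885] [-1.08288274e-03  9.83762800e-01  1.79470146e-01 -2.18743829e-04]
```

View pics/top0.png

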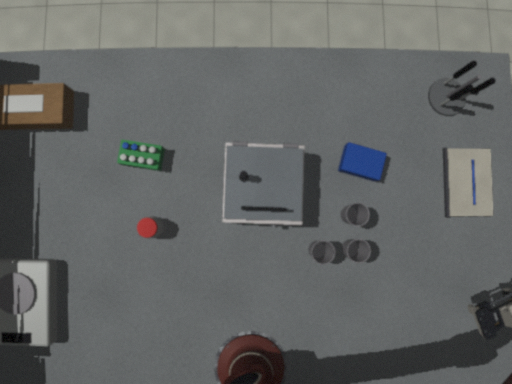

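View pics/side0.png

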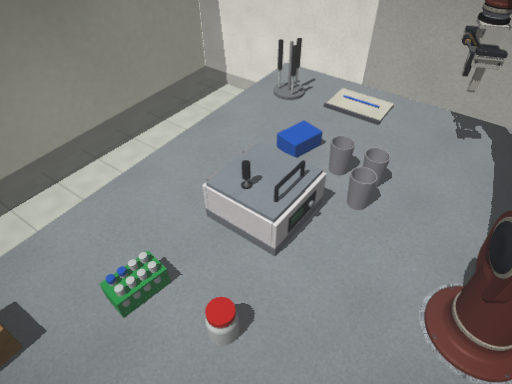

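Top view: the heater is at about (264,183), with the probe head at (244,176) and the handle at (267,209). The jar is at (148,227), the rack at (141,155) and the tip box at (363,162). There are three beaker candidates: A (356,215), B (360,251) and C (323,252). I'll measure each one's distance from the base and check them in a close crop.

```bash
python3 - <<'E'
from h import *
import pickle
f=pickle.load(open("top.pkl","rb"));g=pickle.load(open("side.pkl","rb"))
c=f["color"]
cv2.imwrite("pics/crop.png",cv2.resize(c[130:275,210:390],None,fx=4.2,fy=4.1,interpolation=cv2.INTER_CUBIC)[:,:,::-1])
for n,u in dict(A=(356,213),B=(360,249),C=(323,250)).items():
    p=onz(f,u,.08)[0];print(n,p.round(3),np.hypot(*p[:2]))
# white rim
m=(c.min(2)>150).astype(np.uint8);m[:, :215]=0;m[:,315:]=0;m[:135]=0;m[232:]=0
uv=np.argwhere(m)[:,::-1]
P=onz(f,uv,.11)[:,:2].astype(np.float32)
r=cv2.minAreaRect(P);print(len(P),r)
# handle (dark) at z=.16
d=(c.max(2)<45).astype(np.uint8);d[:, :225]=0;d[:,303:]=0;d[:145]=0;d[222:]=0
n,l,st,ce=cv2.connectedComponentsWithStats(d)
for i in range(1,n):
    if st[i,4]>15: print(st[i],ce[i],onz(f,ce[i],.16)[0],onz(f,ce[i],.19)[0])
E
```

```text
A [ 0.455 -0.298  0.08 ] 0.5442655137069681
B [ 0.353 -0.308  0.08 ] 0.46900986208642653
C [ 0.352 -0.203  0.08 ] 0.40616339596642637
284 ((0.5390819311141968, -0.03255949914455414), (0.2130017727613449, 0.21537500619888306), 87.75481414794922)
[240 173   9   7  38] [244.02631579 176.34210526] [0.5527411  0.01748884 0.16      ] [0.5498785  0.01725778 0.19      ]
[243 207  43   4  91] [264.53846154 208.7032967 ] [ 0.46749764 -0.03584374  0.16      ] [ 0.46694225 -0.03463129  0.19      ]
```

View pics/crop.png

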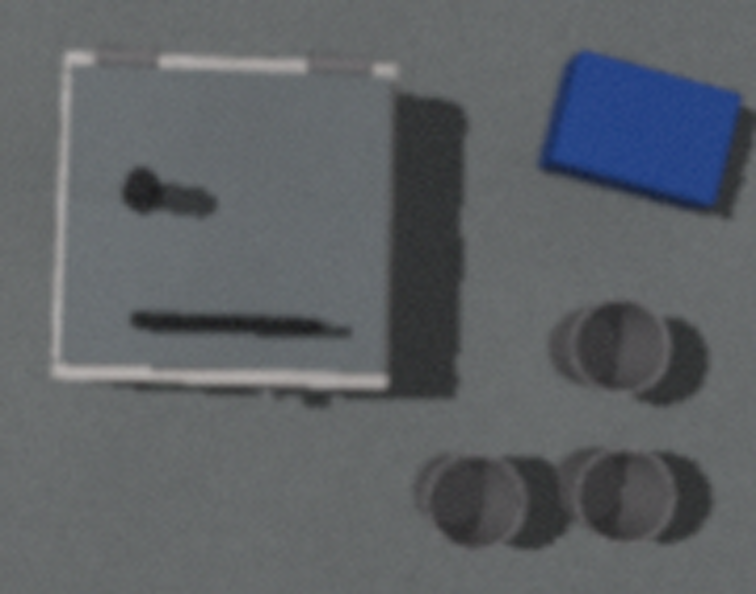

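The view is clear. Beaker A, crop (622,346) and image (358,214), is farthest from the base at 0.544 m, against 0.469 m for B and 0.406 m for C. The heater yaw is about -2.2°, and its centre fits (0.538,-0.036). I'll turn the wrist first so the fingers close along the heater's x, then go above the probe.

play_rows(steps="0 0 -0.3 0 0 -1 50;0 0 -0.3 0 0 -1 50;0 0 -0.3 0 0 -1 50;0 0 -0.3 0 0 -1 50;0 0 -0.3 0 0 -1 50")

```text
time_s: 0.6
position: [0.2293, -0.6077, 0.2558]
eef_rot: [-0.001, 0.908, 0.419, 0.0]
ft_force: [0.0, 0.5, -0.4]
gripper_width: 0.0576
grip_force: 0.0
```

play_rows(steps="0 0 -0.3 0 0 -1 50;0 0 -0.3 0 0 -1 50;0 0 -0.3 0 0 -1 50;0 0 -0.3 0 0 -1 50;0 0 -0.3 0 0 -1 50")

```text
time_s: 1.1
position: [0.2292, -0.6078, 0.2932]
eef_rot: [-0.001, 0.776, 0.631, 0.0]
ft_force: [-0.3, 0.4, -0.2]
gripper_width: 0.05
grip_force: 0.0
```

play_rows(steps="0 0 -0.3 0 0 -1 50;0 0 0 0 0 -0.7 50;0 0 0 0 0 0 50")

```text
time_s: 1.4
position: [0.2292, -0.608, 0.3007]
eef_rot: [-0.0, 0.721, 0.693, 0.0]
ft_force: [0.3, -0.4, -0.8]
gripper_width: 0.0495
grip_force: 0.0
```

play_rows(steps="1 0.47 0 0 0 0 50;1 0.47 0 0 0 0 50;1 0.47 0 0 0 0 50;1 0.47 0 0 0 0 50;1 0.47 0 0 0 0 50")

```text
time_s: 1.9
position: [0.2934, -0.4842, 0.3006]
eef_rot: [-0.001, 0.722, 0.692, 0.0]
ft_force: [-0.0, 0.3, -0.2]
gripper_width: 0.0499
grip_force: 0.0
```

play_rows(steps="1 0.47 0 0 0 0 50;1 0.47 0 0 0 0 50;1 0.47 0 0 0 0 50;1 0.47 0 0 0 0 50;1 0.47 0 0 0 0 50")

```text
time_s: 2.4
position: [0.357, -0.3618, 0.3008]
eef_rot: [-0.001, 0.722, 0.692, -0.0]
ft_force: [0.4, -0.0, -0.4]
gripper_width: 0.05
grip_force: 0.0
```

play_rows(steps="1 0.47 0 0 0 0 50;1 0.47 0 0 0 0 50;1 0.47 0 0 0 0 50;1 0.47 0 0 0 0 50;1 0.47 0 0 0 0 50")

```text
time_s: 2.9
position: [0.4206, -0.2393, 0.3008]
eef_rot: [-0.0, 0.722, 0.692, -0.0]
ft_force: [0.3, -0.0, 0.8]
gripper_width: 0.0501
grip_force: 0.0
```

play_rows(steps="1 0.47 0 0 0 0 50;1 0.47 0 0 0 0 50;1 0.47 0 0 0 0 50;1 0.47 0 0 0 0 50;1 0.47 0 0 0 0 50")

```text
time_s: 3.4
position: [0.4843, -0.1169, 0.3008]
eef_rot: [-0.0, 0.722, 0.692, -0.0]
ft_force: [0.1, 0.1, -0.8]
gripper_width: 0.0501
grip_force: 0.0
```

play_rows(steps="1 0.47 0 0 0 0 50;1 0.47 0 0 0 0 50;1 0.47 0 0 0 0 50;0 0 0 0 0 0 50")

```text
time_s: 3.8
position: [0.5232, -0.0395, 0.3009]
eef_rot: [-0.001, 0.719, 0.695, 0.001]
ft_force: [-0.8, -0.1, -0.4]
gripper_width: 0.05
grip_force: 0.0
```

```bash
python3 - <<'E'
from h import *
import pickle
f=grab("wrist","w1.png");pickle.dump(f,open("w1.pkl","wb"))
s=bot.get_state();print(s["position"],s["joint_pos"])
print(proj(f,[[.55,.0172,.19],[.4675,-.036,.16],[.455,-.298,.1]]))
E
```

```text
[ 0.52251616 -0.04235266  0.30070863] [ 0.39371788  0.38049037 -0.51164162  1.64393794  0.19760847  1.17008014
 -0.20203051]
[[282.86502713 129.44908904]
 [196.66067385 186.44066024]
 [210.95593978 361.70543651]]
```

View pics/w1.png

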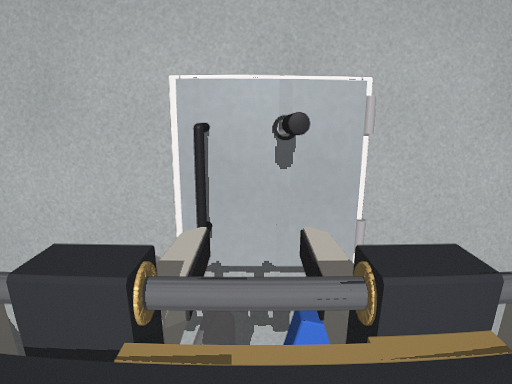

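The wrist view shows the head top at (299,123), the hole at (284,128) and the handle along column 202. The predicted head pixel was (283,129), so I'll cross-check with the arm settled and all three cameras.

```bash
python3 - <<'E'
from h import *
import pickle
t=pickle.load(open("top.pkl","rb"));g=pickle.load(open("side.pkl","rb"))
f=grab("wrist","w2.png");s=bot.get_state();print(s["position"],s["eef_rot"])
m=(f["color"].max(2)<60).astype(np.uint8);m[200:]=0
n,l,st,ce=cv2.connectedComponentsWithStats(m)
for i in range(1,n):
    if st[i,4]>60: print("w",st[i],ce[i])
d=(g["color"].max(2)<60).astype(np.uint8);d[:,:200]=0;d[:,345:]=0;d[:140]=0;d[225:]=0
n,l,st,ce=cv2.connectedComponentsWithStats(d)
for i in range(1,n):
    if st[i,4]>15: print("s",st[i],ce[i])
w=(299,123);
print("w z.19",onz(f,w,.19),"t",onz(t,(243.8,176.3),.19),"s",onz(g,(246,163),.19))
print(tri(t,(243.8,176.3),g,(246,163)),tri(t,(243.8,176.3),f,w),tri(g,(246,163),f,w))
print("hole w",onz(f,(284,128),.12),"hole side",onz(g,(247,185),.12))
print("lid rim corners w",onz(f,[(172,78),(371,79)],.11), "top", onz(t,[(225.3,143.5),(304,146.5),(223.6,221.5)],.11))
print("handle w",onz(f,[(202,127),(202,181)],.16),"handle side ends",onz(g,[(276,192),(304,167)],.16))
print("probe proj side",proj(g,[[.55,.0172,.19],[.555,.0172,.12]]))
E
```

```text
[ 0.52213023 -0.04427754  0.30065643] [-3.38894387e-04  7.21030505e-01  6.92902951e-01 -6.30638164e-04]
w [274 109  36  28 470] [291.5        123.60212766]
w [194 120  16  80 811] [200.53390875 158.04438964]
s [243 161   7  19 121] [245.96694215 169.85950413]
s [275 162  30  40 190] [289.11052632 178.02631579]
s [242 181  10   8  25] [246.72 185.  ]
s [289 191  27  34 218] [302.36697248 209.66055046]
w z.19 [[0.56302952 0.01897812 0.19      ]] t [[0.54998884 0.01783565 0.19      ]] s [[0.55351018 0.0183014  0.19      ]]
(array([0.55121815, 0.01869936, 0.1911568 ]), np.float64(0.0031871837957889704)) (array([0.53501493, 0.01981579, 0.37654803]), np.float64(0.009028018030616383)) (array([0.55994458, 0.01667333, 0.1864963 ]), np.float64(0.008347008062348742))
hole w [[0.55648181 0.01261639 0.12      ]] hole side [[0.55512908 0.01492095 0.12      ]]
lid rim corners w [[0.43918375 0.06960081 0.11      ]
 [0.65196937 0.06182781 0.11      ]] top [[ 0.6487543   0.06921567  0.11      ]
 [ 0.63998844 -0.14850304  0.11      ]
 [ 0.43409382  0.07410253  0.11      ]]
handle w [[ 0.47601181  0.01785206  0.16      ]
 [ 0.47230503 -0.03377323  0.16      ]] handle side ends [[ 0.46372023  0.03226493  0.16      ]
 [ 0.45577141 -0.0763565   0.16      ]]
probe proj side [[247.56090731 163.30805954]
 [246.4789115  185.55463704]]
```

Measured heads: top and side agree at about (0.552,0.018), and the wrist gives about 0.56. The lid hole is at about (0.556,0.015), which matches the heater pose. I'll aim for (0.556,0.017), hover just above the head and check.

play_rows(steps="0.8 0.4 0 0 0 0 60;0.8 0.4 0 0 0 0 60;0.9 0.46 0 0 0 0 60;0 0 0.9 0 0 0 60;0 0 0.9 0 0 0 60")

```text
time_s: 4.4
position: [0.5567, 0.0158, 0.2558]
eef_rot: [0.001, 0.722, 0.692, 0.0]
ft_force: [-0.2, -0.9, -0.3]
gripper_width: 0.0598
grip_force: 0.0
```

play_rows(steps="0 0 0.9 0 0 0 60;0 0 0.9 0 0 0 60;0 0 0 0 0 0 60")

```text
time_s: 4.7
position: [0.5539, 0.0141, 0.2081]
eef_rot: [-0.002, 0.722, 0.692, -0.004]
ft_force: [0.2, 0.4, 0.4]
gripper_width: 0.0599
grip_force: 0.0
```

```bash
python3 - <<'E'
from h import *
f=grab("side");w=grab("wrist")
cv2.imwrite("pics/s2.png",np.hstack([cv2.resize(f["color"][90:240,170:340],(400,353),interpolation=cv2.INTER_CUBIC),cv2.resize(w["color"],(400,353))])[:,:,::-1])
s=bot.get_state();print(s["position"],s["eef_rot"],proj(f,[s["position"]]),proj(w,[s["position"],[.556,.017,.19]]))
E
```

```text
[0.55637476 0.01546147 0.21137116] [ 4.23616568e-05  7.21916142e-01  6.91980433e-01 -4.04278245e-04] [[245.47558425 154.30272321]] [[255.02050116 242.41208007]
 [254.35853181 226.73084406]]
```

View pics/s2.png

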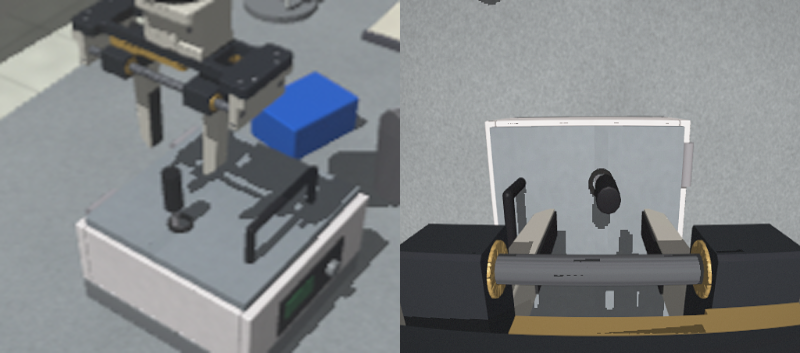

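The gripper hovers above the head. In the wrist half the head top is right of and above the predicted spot, so I'll measure it numerically.

```bash
python3 - <<'E'
from h import *
f=grab("side");w=grab("wrist");s=bot.get_state()
g=f["color"][150:200,225:270].max(2);m=(g<60).astype(np.uint8)
n,l,st,ce=cv2.connectedComponentsWithStats(m)
for i in range(1,n):
    if st[i,4]>15: print("s",st[i]+[225,150,0,0,0],ce[i]+[225,150])
m=(w["color"].max(2)<60).astype(np.uint8);m[:170]=0;m[238:]=0
n,l,st,ce=cv2.connectedComponentsWithStats(m)
for i in range(1,n):
    if st[i,4]>60: print("w",st[i],ce[i])
for u in [(265,221),(263,221)]:print(onz(w,u,.19))
print(s["position"],onz(f,[(246,163),(243,163)],.19),onz(w,(258,206),.12))
E
```

```text
s [239 161   9  19 122] [243.00819672 170.13934426]
w [ 239  185   41   49 1260] [259.58492063 209.51111111]
w [130 195  29  43 637] [141.58869702 215.42386185]
[[0.56452773 0.02094726 0.19      ]]
[[0.56329636 0.02099816 0.19      ]]
[0.55727645 0.01629637 0.21253359] [[0.55351018 0.0183014  0.19      ]
 [0.55902768 0.02211419 0.19      ]] [[0.56073236 0.01089727 0.12      ]]
```

The side view gives (0.559,0.022) and the wrist (0.564,0.021). I'll shift +3 mm in x and y, go down and grip.

play_rows(steps="0.12 0.14 0 0 0 0 60;0 0 0.8 0 0 0 60;0 0 0.8 0 0 0 60;0 0 0.9 0 0 0 60;0 0 0 0 0 0 60")

```text
time_s: 5.4
position: [0.5587, 0.0194, 0.1469]
eef_rot: [-0.001, 0.721, 0.693, -0.002]
ft_force: [-0.2, -0.4, -0.3]
gripper_width: 0.0601
grip_force: 0.0
```

play_rows(steps="0 0 0 0 0 0 10;0 0 0 0 0 0 10;0 0 0 0 0 0 10;0 0 0 0 0 0 10;0 0 0 0 0 0 10")

```text
time_s: 5.9
position: [0.5603, 0.0197, 0.1492]
eef_rot: [0.0, 0.721, 0.693, 0.0]
ft_force: [-0.6, 0.3, 0.9]
gripper_width: 0.0247
grip_force: 0.2
```

play_rows(steps="0 0 0 0 0 0 10;0 0 0 0 0 0 10;0 0 0 0 0 0 10")

```text
time_s: 6.2
position: [0.5597, 0.0196, 0.1489]
eef_rot: [-0.0, 0.721, 0.693, -0.0]
ft_force: [-2.0, -1.4, 3.0]
gripper_width: 0.0195
grip_force: 30.0
```

play_rows(steps="0 0 -0.6 0 0 0 10;0 0 -0.8 0 0 0 10;0 0 -0.8 0 0 0 10;0 0 -0.8 0 0 0 10;0 0 -0.8 0 0 0 10")

```text
time_s: 6.7
position: [0.5602, 0.0196, 0.2442]
eef_rot: [0.0, 0.721, 0.693, 0.0]
ft_force: [-0.2, -1.1, -0.5]
gripper_width: 0.0193
grip_force: 30.0
```

play_rows(steps="0 0 -0.8 0 0 0 10;0 0 -0.4 0 0 0 10;0 0 0 0 0 0 10")

```text
time_s: 7.0
position: [0.5609, 0.0199, 0.2748]
eef_rot: [0.001, 0.721, 0.693, 0.001]
ft_force: [0.1, 0.2, -0.4]
gripper_width: 0.0196
grip_force: 30.0
```

```bash
python3 - <<'E'
from h import *
f=grab("side");w=grab("top")
cv2.imwrite("pics/s3.png",np.hstack([cv2.resize(f["color"][70:240,170:400],(400,300),interpolation=cv2.INTER_CUBIC),cv2.resize(w["color"][130:275,210:390],(400,322),interpolation=cv2.INTER_CUBIC)[:300]])[:,:,::-1])
s=bot.get_state();p=s["position"];print(p,s["gripper_width"],s["grip_force"],proj(f,[p,p+[0,0,-.119]]))
print("A top rim",onz(w,(358.1,214.4),.1),onz(w,(348.5,214.5),0), "side",onz(f,(341.5,144),.1))
E
```

```text
[0.55966299 0.01948253 0.27280589] 0.019386947811759425 29.98927742242813 [[242.3273415  131.28846202]
 [243.92266701 174.53181371]]
A top rim [[ 0.45109055 -0.29910676  0.1       ]] [[ 0.45137544 -0.29601019  0.        ]] side [[ 0.45103503 -0.29006915  0.1       ]]
```

View pics/s3.png

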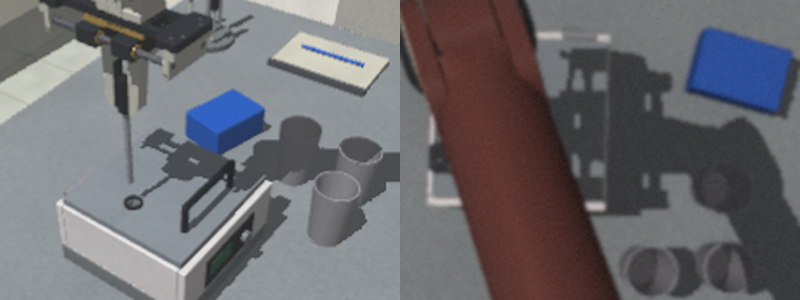

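The probe is out: its tip is at side pixel (245,174), about 154 mm up, and the lid is shut. Target beaker A's rim centre is near (0.451,-0.296). I'll carry it over there.

play_rows(steps="-0.85 -0.25 0 0 0 0 10;-0.85 -0.25 0 0 0 0 10;-0.85 -0.25 0 0 0 0 10;-0.85 -0.25 0 0 0 0 10;-0.85 -0.25 0 0 0 0 10")

```text
time_s: 7.6
position: [0.5235, -0.0862, 0.2721]
eef_rot: [-0.001, 0.721, 0.693, -0.001]
ft_force: [0.2, -0.3, 0.5]
gripper_width: 0.0195
grip_force: 30.0
```

play_rows(steps="-0.85 -0.25 0 0 0 0 10;-0.85 -0.25 0 0 0 0 10;-0.85 -0.25 0 0 0 0 10;-0.85 -0.25 0 0 0 0 10;-0.85 -0.25 0 0 0 0 10")

```text
time_s: 8.1
position: [0.488, -0.1909, 0.2722]
eef_rot: [-0.001, 0.721, 0.693, -0.001]
ft_force: [0.1, -0.2, 0.0]
gripper_width: 0.0196
grip_force: 30.0
```

play_rows(steps="-0.85 -0.26 0 0 0 0 10;-0.85 -0.26 0 0 0 0 10;-0.85 -0.26 0 0 0 0 10;-0.85 -0.26 0 0 0 0 10;-0.85 -0.26 0 0 0 0 10")

```text
time_s: 8.6
position: [0.4513, -0.2956, 0.2721]
eef_rot: [-0.001, 0.721, 0.693, -0.0]
ft_force: [0.4, 0.2, -0.6]
gripper_width: 0.0197
grip_force: 30.0
```

play_rows(steps="0 0 0 0 0 0 10;0 0 0 0 0 0 10")

```text
time_s: 8.8
position: [0.4521, -0.2943, 0.2726]
eef_rot: [-0.001, 0.721, 0.693, 0.0]
ft_force: [0.3, -0.6, -0.3]
gripper_width: 0.0194
grip_force: 30.0
```

```bash
python3 - <<'E'
from h import *
f=grab("side");w=grab("wrist")
cv2.imwrite("pics/s4.png",np.hstack([cv2.resize(f["color"][70:220,290:420],(400,462),interpolation=cv2.INTER_CUBIC),cv2.resize(w["color"][150:],(400,300))[:462] if 0 else np.pad(cv2.resize(w["color"],(400,300)),((0,162),(0,0),(0,0)))])[:,:,::-1])
s=bot.get_state();p=s["position"];print(p,s["eef_rot"],s["gripper_width"],proj(f,[p,p+[0,0,-.119],[.451,-.296,.1]]).round(1))
E
```

```text
[ 0.45292315 -0.29316861  0.27321577] [-7.04150381e-04  7.20220494e-01  6.93744692e-01  4.95347104e-04] 0.019860232626408902 [[352.1  86.2]
 [344.5 126.8]
 [342.4 143. ]]
```

View pics/s4.png

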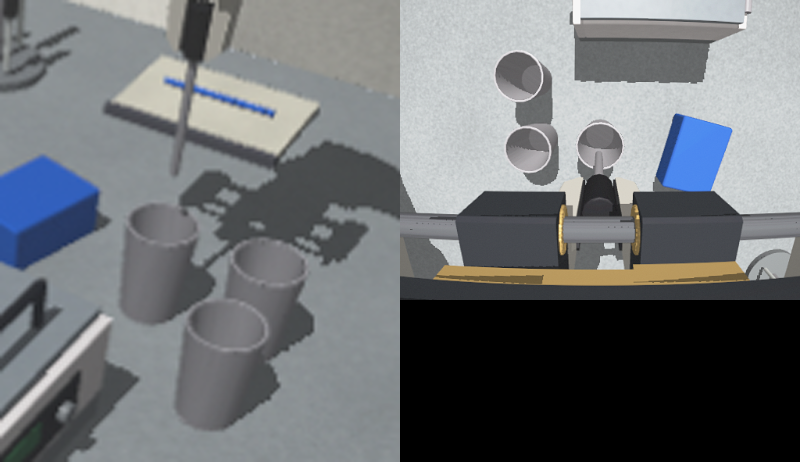

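In the side crop the tip is at (176,174), image (347,126), and the rim centre at (163,224), image (343,143). In the wrist half, the shaft tip (599,152) lies over the rim (600,146). I'll compute the tip offset from both views.

```bash
python3 - <<'E'
from h import *
f=grab("side");w=grab("wrist");s=bot.get_state();p=s["position"]
print(p)
a=(347.2,126.5);b=(255,194.5)
print("tip",tri(f,a,w,b),onz(f,a,.154),onz(w,b,.154))
a=(343,142.8);b=(256,187)
print("rim",tri(f,a,w,b),onz(f,a,.1),onz(w,b,.1))
E
```

```text
[ 0.45304703 -0.29337541  0.27357256]
tip (array([ 0.45067567, -0.29615037,  0.15472551]), np.float64(0.007816981598317499)) [[ 0.44764148 -0.29928517  0.154     ]] [[ 0.45427061 -0.29475365  0.154     ]]
rim (array([ 0.45338467, -0.3011071 ,  0.09671795]), np.float64(0.004133030250449915)) [[ 0.45003067 -0.29767275  0.1       ]] [[ 0.45529686 -0.2995678   0.1       ]]
```

play_rows(steps="-0.12 0.08 0.5 0 0 0 10;0 0 0.9 0 0 0 10;0 0 0.9 0 0 0 10;0 0 0 0 0 0 10")

```text
time_s: 9.4
position: [0.4521, -0.2969, 0.2126]
eef_rot: [-0.004, 0.721, 0.693, -0.001]
ft_force: [-0.3, 0.7, -0.6]
gripper_width: 0.0196
grip_force: 30.0
```

play_rows(steps="0 0 0.9 0 0 0 10;0 0 0.9 0 0 0 10;0 0 0.9 0 0 0 10;0 0 0.6 0 0 0 10;0 0 0.1 0 0 0 10")

```text
time_s: 9.9
position: [0.4537, -0.2976, 0.13]
eef_rot: [-0.001, 0.721, 0.693, -0.0]
ft_force: [0.3, 0.2, 0.0]
gripper_width: 0.0196
grip_force: 30.0
```

play_rows(steps="0 0 0 0 0 0 10;0 0 0.08 0 0 0 10")

```text
time_s: 10.1
position: [0.4555, -0.2985, 0.1305]
eef_rot: [0.001, 0.721, 0.693, 0.0]
ft_force: [-0.4, -1.1, -1.3]
gripper_width: 0.0198
grip_force: 30.0
```

play_rows(steps="0 0 0.16 0 0 0 10;0 0 0.08 0 0 0 10;0 0 0 0 0 0 10")

```text
time_s: 10.4
position: [0.4542, -0.2981, 0.1231]
eef_rot: [-0.0, 0.721, 0.693, -0.0]
ft_force: [0.6, -0.3, -0.8]
gripper_width: 0.0197
grip_force: 30.0
```

play_rows(steps="0 0 0 0 0 0 40;0 0 0 0 0 0 40;0 0 0 0 0 0 40;0 0 0 0 0 0 40;0 0 0 0 0 0 40")

```text
time_s: 10.9
position: [0.4543, -0.2981, 0.1232]
eef_rot: [0.0, 0.721, 0.693, 0.0]
ft_force: [-0.8, 0.8, -0.6]
gripper_width: 0.0397
grip_force: 0.0
```

play_rows(steps="0 0 -0.3 0 0 0 45;0 0 -0.4 0 0 0 45;0 0 -0.6 0 0 0 45;0 0 -0.8 0 0 0 45;0 0 -0.8 0 0 0 45")

```text
time_s: 11.4
position: [0.4544, -0.2981, 0.1973]
eef_rot: [0.0, 0.721, 0.693, 0.0]
ft_force: [0.3, -1.2, -0.3]
gripper_width: 0.0451
grip_force: 0.0
```

play_rows(steps="0 0 -1 0 0 0 45;0 0 -1 0 0 0 45;0 0 -1 0 0 0 45;0 0 0 0 0 0 45")

```text
time_s: 11.8
position: [0.4565, -0.2987, 0.2752]
eef_rot: [0.004, 0.721, 0.693, 0.001]
ft_force: [-0.0, -0.2, 0.8]
gripper_width: 0.0452
grip_force: 0.0
```

```bash
python3 - <<'E'
from h import *
f=grab("side");w=grab("wrist")
cv2.imwrite("pics/s5.png",np.hstack([cv2.resize(f["color"][70:240,220:420],(400,340),interpolation=cv2.INTER_CUBIC),np.pad(cv2.resize(w["color"],(400,300)),((0,40),(0,0),(0,0)))])[:,:,::-1])
s=bot.get_state();p=s["position"];print(p,s["eef_rot"],s["ft_force"])
E
```

```text
[ 0.45432605 -0.29807013  0.27134826] [6.96141634e-04 7.21078168e-01 6.92853361e-01 1.06044268e-04] [ 0.1128347  -0.1087049  -1.16224971]
```

View pics/s5.png

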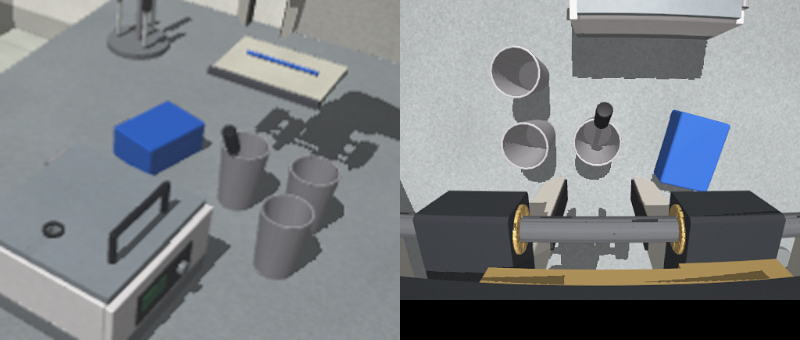

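The probe leans in beaker A, released, with its head towards the heater; in the wrist half it is at (604,115). Next I'll go above the handle and measure it numerically with the wrist camera.

play_rows(steps="0.96 0.02 0 0 0 0 45;0.96 0.02 0 0 0 0 45;0.96 0.02 0 0 0 0 45;0.96 0.02 0 0 0 0 45;0.96 0.02 0 0 0 0 45")

```text
time_s: 12.4
position: [0.4606, -0.1772, 0.2694]
eef_rot: [-0.001, 0.721, 0.693, -0.001]
ft_force: [-0.6, -0.1, -0.0]
gripper_width: 0.0451
grip_force: 0.0
```

play_rows(steps="0.96 0.02 0 0 0 0 45;0.96 0.02 0 0 0 0 45;0.96 0.02 0 0 0 0 45;0.96 0.02 0 0 0 0 45;0 0 0 0 0 0 45")

```text
time_s: 12.9
position: [0.4667, -0.0784, 0.2699]
eef_rot: [-0.002, 0.719, 0.695, 0.0]
ft_force: [0.2, 0.4, 0.0]
gripper_width: 0.0449
grip_force: 0.0
```

```bash
python3 - <<'E'
from h import *
w=grab("wrist");s=bot.get_state();print(s["position"],s["eef_rot"])
m=(w["color"].max(2)<60).astype(np.uint8)
n,l,st,ce=cv2.connectedComponentsWithStats(m)
for i in range(1,n):
    if st[i,4]>100:
        ys,xs=np.where(l==i);print(st[i],ce[i],onz(w,ce[i],.16).round(4),cv2.fitLine(np.c_[xs,ys].astype(np.float32),2,0,.01,.01).ravel())
print(proj(w,[[.469,-.0355,.16],[.471,.02,.16],[.467,-.09,.16]]))
f=grab("side")
d=(f["color"].max(2)<60).astype(np.uint8)[155:215,265:315]
print("\n".join("".join(".#"[v] for v in r) for r in d))
print(proj(f,[[.471,.0145,.16],[.467,-.0855,.16],[.469,-.0355,.16]]))
E
```

```text
[ 0.46671886 -0.08102907  0.26984418] [-9.45477417e-04  7.19748742e-01  6.94233804e-01 -5.29171092e-04]
[334  71  28  28 319] [347.47648903  84.88401254] [[0.5473 0.0135 0.16  ]] [  0.5812477   -0.81372666 347.4765      84.88401   ]
[ 251   73   13  141 1518] [256.80961792 144.70487484] [[ 0.4707 -0.0339  0.16  ]] [ 1.3288301e-02 -9.9991173e-01  2.5680963e+02  1.4470488e+02]
[194 230  21  47 479] [206.22129436 257.78705637] [[ 0.4203 -0.137   0.16  ]] [  0.26807877  -0.96339697 206.2213     257.78705   ]
[295 230  21  47 501] [302.86626747 257.62674651] [[ 0.5107 -0.1397  0.16  ]] [2.7834180e-01 9.6048206e-01 3.0286627e+02 2.5762674e+02]
[  20  245  153   99 4669] [109.74427072 274.21910473] [[ 0.3246 -0.1526  0.16  ]] [  0.8824248    0.47045353 109.74427    274.21912   ]
[ 337  245  153   99 4536] [399.99162257 271.96935626] [[ 0.6054 -0.1588  0.16  ]] [  0.91118896  -0.41198862 399.9916     271.96936   ]
[    0   324   512    60 12204] [240.18797116 370.58128482] [[ 0.4462 -0.2689  0.16  ]] [9.99935329e-01 1.13718035e-02 2.40187973e+02 3.70581299e+02]
[247 332  19  13 193] [254.963
[... 2641 characters left out ...]

.......................................#####......
......................................#####.......
.....................................######.......
....................................########......
...................................##########.....
..................................###.#######.....
.................................##...#######.....
................................###..#######......
................................##....#####.......
...............................##....#####........
..............................##.....####.........
.............................##.....####..........
[[277.5780807  186.14478332]
 [301.76964533 163.2383279 ]
 [290.09480466 174.29349119]]
```

The wrist (0.4707,-0.034) and side views agree with the predicted handle (0.469,-0.0355). I'll go down and grip.

play_rows(steps="0.9 0.03 0 0 0 0 45;0.94 0.03 0 0 0 0 45;0 0 0.9 0 0 0 45;0 0 0.9 0 0 0 45;0 0 0.9 0 0 0 45")

```text
time_s: 13.5
position: [0.4706, -0.0385, 0.202]
eef_rot: [0.0, 0.722, 0.692, -0.001]
ft_force: [0.2, -0.4, -0.7]
gripper_width: 0.045
grip_force: 0.0
```

play_rows(steps="0 0 0.9 0 0 0 45;0 0 0.9 0 0 0 45;0 0 0.6 0 0 0 45;0 0 0 0 0 0 45")

```text
time_s: 13.9
position: [0.4689, -0.0385, 0.1409]
eef_rot: [-0.002, 0.722, 0.692, -0.002]
ft_force: [-0.9, 0.2, 0.1]
gripper_width: 0.045
grip_force: 0.0
```

play_rows(steps="0 0 0 0 0 0 4;0 0 0 0 0 0 4;0 0 0 0 0 0 4;0 0 0 0 0 0 4;0 0 0 0 0 0 4")

```text
time_s: 14.4
position: [0.47, -0.0366, 0.1435]
eef_rot: [-0.0, 0.721, 0.693, -0.001]
ft_force: [-6.9, 1.9, 3.7]
gripper_width: 0.0095
grip_force: 5.6
```

play_rows(steps="0 0 0 0 0 0 4;0 0 0 0 0 0 4;0 0 0 0 0 0 4")

```text
time_s: 14.7
position: [0.4699, -0.0366, 0.1433]
eef_rot: [-0.0, 0.721, 0.693, -0.001]
ft_force: [-4.3, -0.5, 4.5]
gripper_width: 0.009
grip_force: 30.0
```

Gripped (9 mm). I'll raise the lid along its arc in small steps, keeping the tool vertical so the round bar turns in the pads.

play_rows(steps="0 0.12 -0.33 0 0 0 4;0 0.12 -0.33 0 0 0 4;0 0.15 -0.32 0 0 0 4;0 0.15 -0.32 0 0 0 4;0 0 0 0 0 0 4")

```text
time_s: 15.2
position: [0.4829, -0.0371, 0.1765]
eef_rot: [-0.001, 0.721, 0.693, -0.001]
ft_force: [-6.2, 1.1, -1.2]
gripper_width: 0.0092
grip_force: 30.0
```

```bash
python3 - <<'E'
from h import *
s=bot.get_state()
for k in("position","eef_rot","ft_force","moment","joint_pos","gripper_width"):print(k,np.round(s[k],4))
E
```

```text
position [ 0.4829 -0.0371  0.1765]
eef_rot [-0.0009  0.7212  0.6928 -0.0014]
ft_force [-6.1726  1.0662 -1.1956]
moment [ 0.061   1.4292 -0.0722]
joint_pos [ 0.38    0.4551 -0.4965  1.9321  0.2888  0.8278 -0.3122]
gripper_width 0.0092
```

play_rows(steps="0 0.18 -0.3 0 0 0 4;0 0.18 -0.3 0 0 0 4;0 0.21 -0.28 0 0 0 4;0 0.21 -0.28 0 0 0 4;0 0.24 -0.26 0 0 0 4")

```text
time_s: 15.7
position: [0.506, -0.0381, 0.2115]
eef_rot: [-0.003, 0.721, 0.693, -0.004]
ft_force: [-9.9, 0.3, 2.9]
gripper_width: 0.0095
grip_force: 30.0
```

play_rows(steps="0 0.24 -0.26 0 0 0 4;0 0.26 -0.24 0 0 0 4;0 0.26 -0.24 0 0 0 4;0 0 0 0 0 0 4")

```text
time_s: 16.1
position: [0.5261, -0.0389, 0.232]
eef_rot: [-0.002, 0.721, 0.693, -0.003]
ft_force: [-12.0, 0.2, 9.9]
gripper_width: 0.0092
grip_force: 30.0
```

```bash
python3 - <<'E'
from h import *
s=bot.get_state()
for k in("position","eef_rot","ft_force","moment","joint_pos","gripper_width"):print(k,np.round(s[k],4))
f=grab("side","s6.png")
cv2.imwrite("pics/s6.png",cv2.resize(f["color"][60:240,170:400],(690,540),interpolation=cv2.INTER_CUBIC)[:,:,::-1])
E
```

```text
position [ 0.5261 -0.0389  0.232 ]
eef_rot [-0.0016  0.7212  0.6927 -0.0028]
ft_force [-12.0463   0.2206   9.8529]
moment [-0.0773  2.8535 -0.0053]
joint_pos [ 0.3776  0.4541 -0.5118  1.7428  0.2564  1.018  -0.2683]
gripper_width 0.0092
```

View pics/s6.png

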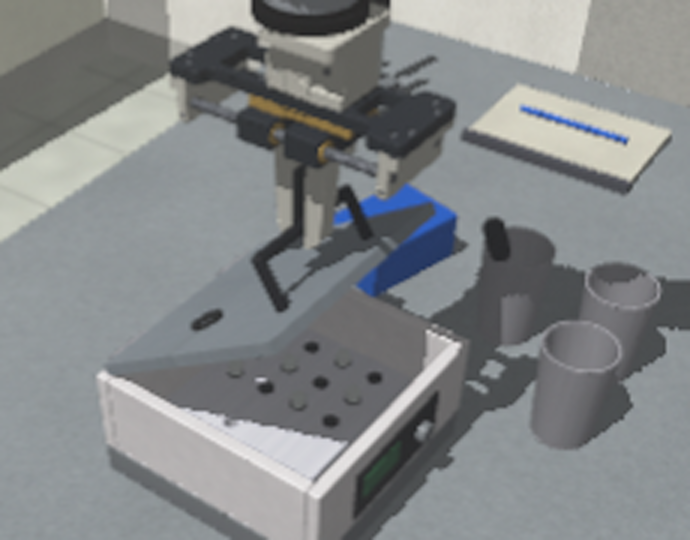

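The lid is at about 0.6 rad with the handle held. The force on the tool is about 15 N outward from the hinge, so I'll widen the path by about 2 mm and go on to about 1.2 rad.

play_rows(steps="0 0.25 -0.25 0 0 0 4;0 0.25 -0.25 0 0 0 4;0 0.29 -0.21 0 0 0 4;0 0.3 -0.18 0 0 0 4;0 0 0 0 0 0 4")

```text
time_s: 16.65
position: [0.5584, -0.0402, 0.2545]
eef_rot: [0.002, 0.721, 0.693, 0.002]
ft_force: [-3.9, -0.9, 6.4]
gripper_width: 0.0092
grip_force: 30.0
```

```bash
python3 - <<'E'
from h import *
s=bot.get_state()
for k in("position","eef_rot","ft_force","moment","joint_pos","gripper_width"):print(k,np.round(s[k],4))
E
```

```text
position [ 0.5584 -0.0402  0.2545]
eef_rot [0.0019 0.7213 0.6926 0.0016]
ft_force [-3.9482 -0.9092  6.4477]
moment [-0.2161  1.1094 -0.008 ]
joint_pos [ 0.364   0.4773 -0.51    1.6319  0.2563  1.0943 -0.2561]
gripper_width 0.0092
```

play_rows(steps="0 0.32 -0.15 0 0 0 4;0 0.32 -0.15 0 0 0 4;0 0.33 -0.12 0 0 0 4;0 0.33 -0.12 0 0 0 4;0 0 0 0 0 0 4")

```text
time_s: 17.15
position: [0.5918, -0.0417, 0.267]
eef_rot: [0.002, 0.721, 0.693, 0.002]
ft_force: [-1.5, -0.6, 5.2]
gripper_width: 0.009
grip_force: 30.0
```

play_rows(steps="0 0.34 -0.09 0 0 0 4;0 0.34 -0.09 0 0 0 4;0 0 0 0 0 0 4")

```text
time_s: 17.45
position: [0.608, -0.0423, 0.2704]
eef_rot: [0.001, 0.721, 0.693, 0.002]
ft_force: [-0.4, -1.5, 3.6]
gripper_width: 0.009
grip_force: 30.0
```

```bash
python3 - <<'E'
from h import *
s=bot.get_state()
for k in("position","eef_rot","ft_force","moment","joint_pos","gripper_width"):print(k,np.round(s[k],4))
E
```

```text
position [ 0.608  -0.0423  0.2704]
eef_rot [0.0014 0.7213 0.6926 0.0016]
ft_force [-0.4329 -1.5137  3.5641]
moment [-0.3525  0.223  -0.0151]
joint_pos [ 0.3297  0.545  -0.4985  1.4646  0.27    1.1961 -0.2465]
gripper_width 0.009
```

play_rows(steps="0 0.35 -0.05 0 0 0 4;0 0.35 -0.04 0 0 0 4;0 0.35 -0.02 0 0 0 4;0 0 0 0 0 0 4;0 0 0 0 0 0 4")

```text
time_s: 17.95
position: [0.6325, -0.0433, 0.2725]
eef_rot: [0.001, 0.721, 0.693, 0.0]
ft_force: [0.5, -2.0, 1.9]
gripper_width: 0.0089
grip_force: 30.0
```

```bash
python3 - <<'E'
from h import *
s=bot.get_state()
for k in("position","eef_rot","ft_force","moment","joint_pos","gripper_width"):print(k,np.round(s[k],4))
f=grab("side","s7.png")
cv2.imwrite("pics/s7.png",cv2.resize(f["color"][60:240,170:400],(690,540),interpolation=cv2.INTER_CUBIC)[:,:,::-1])
import pickle;pickle.dump(f,open("s7.pkl","wb"))
E
```

```text
position [ 0.6325 -0.0433  0.2725]
eef_rot [5.000e-04 7.212e-01 6.927e-01 4.000e-04]
ft_force [ 0.4693 -2.0375  1.8645]
moment [-0.4814 -0.1212 -0.0369]
joint_pos [ 0.3103  0.5858 -0.4913  1.3835  0.2798  1.2398 -0.242 ]
gripper_width 0.0089
```

At about 1.24 rad (71°), past the balance point. I'll retrace the path back to about 0.85 rad.

play_rows(steps="0 -0.35 0.02 0 0 0 4;0 -0.35 0.04 0 0 0 4;0 -0.35 0.05 0 0 0 4;0 -0.34 0.09 0 0 0 4;0 -0.34 0.09 0 0 0 4")

```text
time_s: 18.5
position: [0.5874, -0.0415, 0.2655]
eef_rot: [0.0, 0.721, 0.693, -0.0]
ft_force: [2.1, -2.3, 0.2]
gripper_width: 0.0089
grip_force: 30.0
```

play_rows(steps="0 -0.33 0.12 0 0 0 4;0 -0.33 0.12 0 0 0 4;0 -0.32 0.15 0 0 0 4;0 0 0 0 0 0 4;0 0 0 0 0 0 4")

```text
time_s: 19.0
position: [0.5627, -0.04, 0.2555]
eef_rot: [-0.001, 0.721, 0.693, -0.001]
ft_force: [-1.5, -2.5, 3.1]
gripper_width: 0.0089
grip_force: 30.0
```

play_rows(steps="0 0 0 0 0 0 4;0 0 0 0 0 0 4;0 0 0 0 0 0 4;0 0 0 0 0 0 4;0 0 0 0 0 0 4")

```text
time_s: 19.5
position: [0.5638, -0.04, 0.256]
eef_rot: [-0.0, 0.721, 0.693, 0.0]
ft_force: [-3.7, -1.3, 4.9]
gripper_width: 0.0093
grip_force: 30.0
```

```bash
python3 - <<'E'
from h import *
s=bot.get_state()
for k in("position","eef_rot","ft_force","moment","joint_velocities","gripper_width"):print(k,np.round(s[k],4))
f=grab("side")
cv2.imwrite("pics/s8.png",cv2.resize(f["color"][60:240,170:400],(690,540),interpolation=cv2.INTER_CUBIC)[:,:,::-1])
# predicted lid front corners (image crop px) for angles
y=np.radians(-2.2);c,si=np.cos(y),np.sin(y)
h=np.array([.539+.1*c,-.038+.1*si,.11])
for a in(.75,.85,.95):
    P=[h+[ (-200*np.cos(a))*c/1e3-v*si, (-200*np.cos(a))*si/1e3+v*c, .2*np.sin(a)] for v in(.105,-.105)]
    print(a,((proj(f,P)-[170,60])*3).round())
E
```

```text
position [ 0.5638 -0.04    0.256 ]
eef_rot [-2.000e-04  7.211e-01  6.929e-01  0.000e+00]
ft_force [-3.6704 -1.3429  4.9442]
moment [-0.3367  0.6225 -0.0423]
joint_velocities [-0.0004 -0.0003 -0.0006  0.0005 -0.0002 -0.0022  0.0008]
gripper_width 0.0093
0.75 [[250. 313.]
 [416. 175.]]
0.85 [[233. 288.]
 [401. 154.]]
0.95 [[214. 264.]
 [385. 133.]]
```

View pics/s8.png

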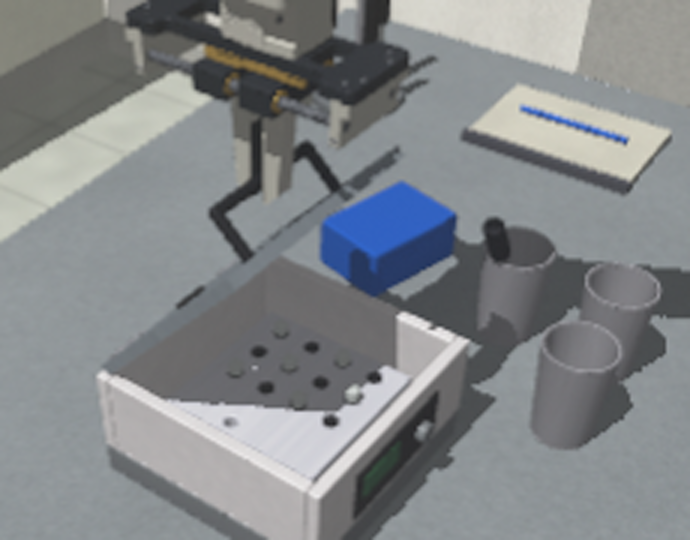

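The lid's front corner is at crop (398,150). The prediction for 0.85 rad is (401,154), so the lid is at about 0.86 rad and steady. The probe still stands in the upright beaker A at (495,240). I'm handing in.

```bash
python3 -c "
from workcell import workorder
print(workorder.hand_in())"
```

```text
the job is handed in; nothing more can be done
None
```

I handed the job in at about 20 s: the probe stands tip down in the farthest beaker, and the arm is holding the lid steady at about 0.86 rad (49°), after lifting it to about 1.24 rad (71°). The hand-in gave no verdict.

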